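# Refit the filter cover of a bench dust-extraction box

## Robot

A 7-joint arm with a two-finger parallel gripper is mounted at the origin on a cart in front of the work surface, level with it; the furniture and walls round the work are solid. World frame = base frame: x ahead of the robot, y to its left, z up, the work surface at z = 0. Lengths are in m, angles in rad, forces in N, time in s.
With the tool pointing down it reaches from about 0.375 to 0.925 m from the base axis. Payload 3.1 kg.
Tool frame: the origin (TCP) lies on the centre line of the jaws, within the pads' length; the fingertips stand 14 mm ahead of it and the grasp point (between the pads) lies 5 mm behind it; z points along the fingers, y is the line along which they close (so a half turn about z gives the same grasp; the last joint's range is limited). The gripper opens to 85 mm and grips with 20 to 120 N. Pads are 22 mm wide; open, the fingers measure 114 mm over their backs; the gripper's body (76 mm by 85 mm) begins 54 mm behind the grasp point. The pads swing forward as they close: fully open they stand 13 mm farther back than shut.
Start: joints at [-1.339, 0.383, 0.044, 1.598, -0.018, 1.161, -0.05], TCP at [0.21, 0.615, 0.245] pointing down, gripper open.
Joint ranges: [-2.61, 2.61], [-0.41, 2.15], [-1.48, 1.57], [0, 2.5], [-1.57, 4.71], [0.05, 1.97], [-2.85, 2.85]. Speed limits (rad/s): [2.79, 2.79, 3.14, 3.14, 3.14, 3.14, 3.14].

## Interface

Orientations are given as a unit quaternion [x, y, z, w].
In Python, from bench import ctrl gives the robot as it stands. Calls block until the motion is done:
- ctrl.move_ptp(position, orientation): joint-space move of the TCP to a pose.
- ctrl.movel(position, orientation=None, speed=0.15): straight line of the TCP; orientation=None keeps the orientation; speed is the mean speed in m/s.
- ctrl.move_j(angles): joint-space move.
- ctrl.move_gripper(opening, effort=None): finger opening in m; effort is the grip in N (None keeps the last); returns when the fingers have stopped.
- ctrl.pause(seconds).
- ctrl.inverse_kinematics(position, orientation): joint angles nearest the present ones, or None.
- ctrl.read_camera(name): name is "scene" or "top" or "wrist"; returns (picture, depth): 400x640x3 uint8, red, green, blue; 400x640 float32, m along the optical axis (not along the pixel's ray), 0 where there is no reading.
- ctrl.camera_params(name): a dict with "K" (3x3 intrinsics, pixels), "camera_from_world" (4x4, takes a point from world to camera coordinates). Camera axes: x right, y down, z forward; pixel columns grow to the right and rows downward; lengths in m; the calibration is good to about 2 mm. A picture is of the moment at which its call begins: read the wrist's pose just before it. camera_params takes no time and is no camera call; for the wrist camera it gives the pose at the moment of the call.
A pose or a line that the arm cannot do raises ctrl.MotionError and nothing moves.
- ctrl.sign_off(): hands the job in; it is judged then, once.
Trained networks look in the newest picture that a camera, given by its name, has taken for a name from the list of things; names that differ only in an ending like _2 or _b are one class to them, and where a whole thing is asked for, a point or a joint stands for the part that bears it (a point fixed in the world has none). Each returns a list of dicts, best first, with "score" (0 to 1); they miss things now and then, are a little off and sometimes report something else, mostly with a low value. They report only what shows in the picture. A call takes as long as a camera call.
- ctrl.look_for(camera, name): "rect" ([left, top, right, bottom] in pixels, round what is visible of it).
- ctrl.outline_of(camera, name): "region" (400x640 bool, what is visible of it) and "rect" ([left, top, right, bottom] in pixels, round what is visible of it).
Readings, each from a call of its own:
- ctrl.read_time_s(): time.
- ctrl.read_qpos(): joint angles.
- ctrl.read_joint_vel(): joint speeds.
- ctrl.read_effort(): joint torques, N m.
- ctrl.read_eef_pos(): TCP position.
- ctrl.read_tcp_rot(): TCP orientation.
- ctrl.read_ft_force(): force on the tool from outside, world axes, zero at the start.
- ctrl.read_ft_torque(): the same for the moment, N m.
- ctrl.read_finger_gap(): finger opening in m.
- ctrl.read_grasp_force(): force on a finger pad.
Only numpy, scipy, OpenCV 4.12 (cv2) and the standard library are available. Lean on these libraries where they do the work, as an engineer would, in place of code of your own. Each camera call takes 0.05 s, during which the arm holds its last target. There are 200 camera calls.

## Task

Close the white dust-extraction box with its loose blue filter cover: hold the cover tilted, hook its steel lip fully under the box's grey ledge, then swing it down and press its other edge until it snaps under the roller catch and lies flat in its pocket. Lower it under control, do not let it fall shut, leave the jar and the two dental casts where they are, and let go of everything.

Things in the scene. Friction and masses are not known exactly. Their poses are not given: they have to be found in the camera images.
- filter_cover: Loose blue plastic cover, 150 x 110 mm, about 0.2 kg, flat on the desk at the start. Origin: centre of its underside (half way along the 150 mm, lip included); z out of its top, x away from the lip. Plate 8 mm thick from x = -55 to +75 mm, far (+x) edge half-round, radius 4 mm.
- cover_lip (a point): Middle of the end edge of the cover's steel lip, on the underside (cover frame -75, 0, 0 mm). The lip is 4 mm thick, level with the underside, x = -75 to -55 mm, 108 mm wide.
- cover_handle (a point): Middle of the black handle (cover frame 10, 0, 26 mm): an upright solid ridge 14 mm thick in x, 70 mm long in y, from the plate's top (z = 8 mm) to z = 38 mm. Grip it across its 14 mm.
- cover_press (a point): Point on the cover's top face between handle and far edge, 25 mm from the far edge: a good place to press (cover frame 50, 0, 8 mm).
- extraction_box: White box fixed to the desk, 190 (x) x 150 (y) x 60 mm. Origin: centre of its underside; x from the ledge (robot's side) to the roller catch. Pocket in its top: x = -80 to 72, y = -58 to 58 mm, floor z = 50 mm, 3 mm free each side of the cover. Well home, the cover's origin is near (-5, 0, 50) mm, axes parallel to the box's, its plate's top 2 mm below the side walls (z = 60 mm).
- ledge_edge (a point): Middle of the lower free edge of the grey ledge (box frame -68, 0, 60 mm). The ledge spans the box's width, x = -95 to -68, z = 60 to 66 mm; the gap under it is 10 mm high and 12 mm deep. The cover's lip goes under at a tilt of 15 to 25 degrees, its far edge up; it cannot go in level.
- pocket_stop (a point): Foot of the pocket's end wall under the ledge, where the lip's end comes to rest (box frame -80, 0, 50 mm). The pocket's floor is a rim round an open filter well: near rim x = -80 to -40 mm, far rim from x = 52 mm, side rims |y| over 45 mm; the paper filter lies 20 mm lower.
- catch (a joint): Travel of the sprung brass roller (12 mm diameter, 36 mm long in y) in the middle of the box's +x wall, m: 0 out, up to 0.007 pushed back. At rest its axis is at box x = 73.5, z = 60.6 mm; cheeks reach z = 71 mm. The cover's edge meets it at about 0.09 rad of tilt; 10 to 20 N down near that edge drives it past, the roller yields about 3 mm, then springs back over the edge.
- big_jar: Bystander: closed lilac powder jar, 62 mm diameter, 78 mm tall; origin centre of its underside.
- gold_cast: Bystander: yellowish dental arch cast, 44 x 64 x 27 mm; origin centre of its underside.
- footed_cast: Bystander: dental cast on a white foot, 64 x 70 x 36 mm; origin centre of its underside.

How it is judged:
By the outcome, as a careful person would: the job done as asked, in the order asked, and still so for the second after the job is handed in, with the robot touching nothing.
It also fails if it takes over 51 s, if anything falls off the work surface, if the arm or the gripper's body presses on something with over 40 N, if the wrist force passes 120 N, or if a joint passes its speed limit or range.

## Working session

There is one attempt and no reset: what is moved stays moved. The work goes in short steps, each a Python script; the robot and the scene stay as the last script left them, time stands still between calls to the robot, and variables do not carry over. Pictures are saved under pics/ and viewed, at most 10 in all, crops included, and the job is handed in when it is done.

```bash
ls; mkdir -p pics
cat > h.py <<'E'
import numpy as np, cv2
from bench import ctrl
from scipy.spatial.transform import Rotation as R
def cloud(cam):
    p=ctrl.camera_params(cam); im,d=ctrl.read_camera(cam)
    K=np.array(p["K"]); T=np.linalg.inv(np.array(p["camera_from_world"]))
    v,u=np.mgrid[:400,:640]
    P=np.stack([(u-K[0,2])/K[0,0]*d,(v-K[1,2])/K[1,1]*d,d],-1)
    W=P@T[:3,:3].T+T[:3,3]; W[d==0]=np.nan
    return im,d,W
def save(im,name): cv2.imwrite("pics/"+name,cv2.cvtColor(im,cv2.COLOR_RGB2BGR))
E
python3 - <<'E'
from h import *
print(ctrl.read_time_s())
for c in ["top","scene"]:
    im,d,W=cloud(c); save(im,c+"0.png")
    for n in ["filter_cover","cover_handle","extraction_box","ledge_edge","catch","big_jar","gold_cast","footed_cast"]:
        o=ctrl.outline_of(c,n)[:2]
        for r in o:
            m=r["region"]; w=W[m]; w=w[~np.isnan(w[:,0])]
            print(c,n,round(r["score"],2),r["rect"],m.sum(),np.round(np.median(w,0),3),np.round(np.percentile(w,[2,98],axis=0),3).tolist() if len(w) else 0)
E
```

```text
bench.py
pics
0.0
top filter_cover 0.93 [327.7, 177.4, 383.7, 239.5] 2039 [ 0.525 -0.174  0.009] [[0.453, -0.241, 0.003], [0.599, -0.107, 0.039]]
top cover_handle 0.66 [326.8, 174.1, 384.6, 240.7] 2165 [ 0.525 -0.174  0.009] [[0.448, -0.241, 0.001], [0.599, -0.107, 0.039]]
top extraction_box 0.96 [228.0, 173.3, 305.5, 259.5] 4244 [0.503 0.071 0.051] [[0.408, -0.014, 0.002], [0.601, 0.155, 0.07]]
top ledge_edge 0.81 [227.0, 172.3, 304.4, 252.6] 4027 [0.503 0.071 0.052] [[0.411, -0.012, 0.025], [0.601, 0.15, 0.071]]
top catch 0.64 [226.4, 169.2, 302.5, 257.4] 4211 [0.505 0.071 0.051] [[0.411, -0.015, 0.013], [0.604, 0.153, 0.07]]
top big_jar 0.65 [307.8, 126.3, 327.5, 154.4] 484 [ 0.695 -0.057  0.078] [[0.67, -0.083, 0.008], [0.724, -0.03, 0.082]]
top gold_cast 0.66 [180.8, 218.7, 207.1, 236.3] 240 [0.474 0.289 0.015] [[0.444, 0.251, -0.005], [0.491, 0.306, 0.026]]
top footed_cast 0.69 [432.9, 221.7, 450.2, 247.0] 394 [ 0.447 -0.407  0.025] [[0.418, -0.433, 0.005], [0.474, -0.38, 0.036]]
scene filter_cover 0.97 [292.3, 227.7, 350.1, 263.4] 1675 [ 0.521 -0.183  0.009] [[0.448, -0.245, 0
[... 321 characters left out ...]
, 310.8, 215.8] 2635 [0.499 0.042 0.05 ] [[0.4, -0.027, 0.006], [0.589, 0.143, 0.069]]
scene big_jar 0.96 [340.6, 180.9, 360.6, 211.3] 511 [ 0.689 -0.074  0.06 ] [[0.67, -0.087, 0.007], [0.72, -0.038, 0.08]]
scene big_jar 0.36 [291.4, 230.8, 348.3, 262.6] 1587 [ 0.52  -0.182  0.009] [[0.448, -0.245, 0.003], [0.594, -0.113, 0.039]]
scene gold_cast 0.56 [235.2, 164.2, 252.4, 174.8] 131 [0.468 0.293 0.014] [[0.44, 0.251, -0.003], [0.49, 0.338, 0.026]]
scene gold_cast 0.29 [244.7, 170.6, 312.4, 218.0] 2750 [0.5   0.045 0.049] [[0.4, -0.027, 0.001], [0.592, 0.156, 0.069]]
scene footed_cast 0.96 [324.1, 303.2, 353.1, 338.0] 671 [ 0.441 -0.421  0.024] [[0.416, -0.44, 0.002], [0.472, -0.387, 0.035]]
```

Run:
```python
from h import *
im=cv2.imread("pics/top0.png")[110:270,160:470]; cv2.imwrite("pics/top0c.png",cv2.resize(im,(775,400),interpolation=cv2.INTER_CUBIC))
print(ctrl.read_tcp_rot(), R.from_quat(ctrl.read_tcp_rot()).as_matrix().round(3))
p=ctrl.camera_params("wrist"); C=np.linalg.inv(np.array(p["camera_from_world"])); print(C.round(3),np.array(p["K"]).round(1))
for yaw in [0,90,180,-90]:
    q=(R.from_euler('z',yaw,degrees=True)*R.from_euler('x',180,degrees=True)).as_quat()
    for pos in [(.5,-.17,.3),(.5,.07,.3),(.47,.07,.3)]: print(yaw,pos,(lambda a: None if a is None else np.round(a,2))(ctrl.inverse_kinematics(pos,q)))
```

```text
[ 1.64140472e-01  9.86436974e-01  3.03462034e-05 -1.32205220e-05] [[-0.946  0.324 -0.   ]
 [ 0.324  0.946  0.   ]
 [ 0.     0.    -1.   ]]
[[ 0.325  0.907  0.267  0.142]
 [ 0.946 -0.312 -0.092  0.637]
 [-0.001  0.282 -0.959  0.373]
 [ 0.     0.     0.     1.   ]] [[278.    0.  318.8]
 [  0.  278.  195.7]
 [  0.    0.    1. ]]
0 (0.5, -0.17, 0.3) [-0.92  0.28  1.37  1.87 -0.29  1.23 -1.03]
0 (0.5, 0.07, 0.3) [-0.91  0.05  0.72  1.9  -0.03  1.2  -1.75]
0 (0.47, 0.07, 0.3) [-0.92 -0.03  0.68  1.96  0.02  1.2  -1.82]
90 (0.5, -0.17, 0.3) [-0.9   0.25  1.33  1.87 -0.26  1.23  0.52]
90 (0.5, 0.07, 0.3) [-0.85  0.05  0.65  1.9  -0.03  1.2  -0.18]
90 (0.47, 0.07, 0.3) [-0.88 -0.03  0.64  1.96  0.02  1.2  -0.25]
180 (0.5, -0.17, 0.3) [-0.82  0.19  1.21  1.86 -0.19  1.21  2.02]
180 (0.5, 0.07, 0.3) [-0.75  0.05  0.55  1.9  -0.03  1.2   1.38]
180 (0.47, 0.07, 0.3) [-0.79 -0.03  0.55  1.96  0.01  1.2   1.33]
-90 (0.5, -0.17, 0.3) [-0.94  0.32  1.42  1.87 -0.34  1.24 -2.55]
-90 (0.5, 0.07, 0.3) [ 0.9   0.23 -1.24  1.83  0.23  1.24  2.73]
-90 (0.47, 0.07, 0.3) [-1.73 -0.36  1.3   1.98  0.37  1.28  2.59]
```

View pics/top0c.png

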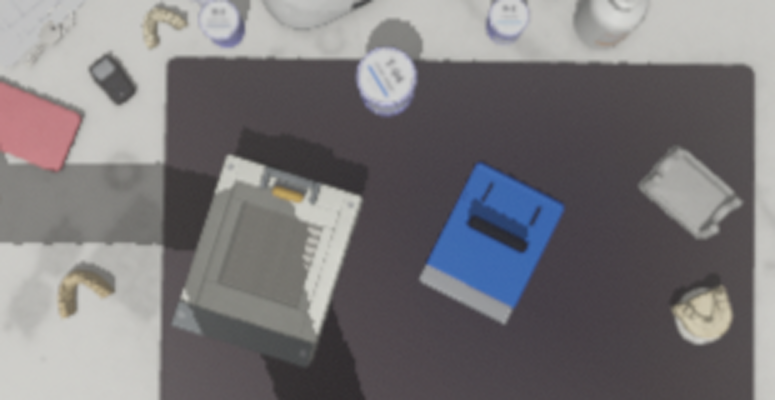

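```bash
cat >> h.py <<'E'
def qdown(th,tilt=0):  # tool for cover yaw th(deg), tilted far edge up by tilt(deg); tool y = cover x
    return (R.from_euler('z',th,degrees=True)*R.from_euler('y',-tilt,degrees=True)*R.from_euler('z',90,degrees=True)*R.from_euler('x',180,degrees=True)).as_quat()
E
python3 - <<'E'
from h import *
ctrl.move_ptp([.5,.08,.27],qdown(-17)); ctrl.pause(.2)
im,d,W=cloud("wrist"); save(im,"wbox.png"); np.savez("wbox.npz",im=im,W=W,p=ctrl.read_eef_pos())
ctrl.move_ptp([.52,-.165,.25],qdown(-26)); ctrl.pause(.2)
im2,d,W2=cloud("wrist"); save(im2,"wcov.png"); np.savez("wcov.npz",im=im2,W=W2)
print(ctrl.read_time_s())
cv2.imwrite("pics/w2.png",cv2.cvtColor(cv2.resize(np.vstack([im,im2]),(480,600),interpolation=cv2.INTER_AREA),cv2.COLOR_RGB2BGR))
E
```

```text
4.5583
```

View pics/w2.png

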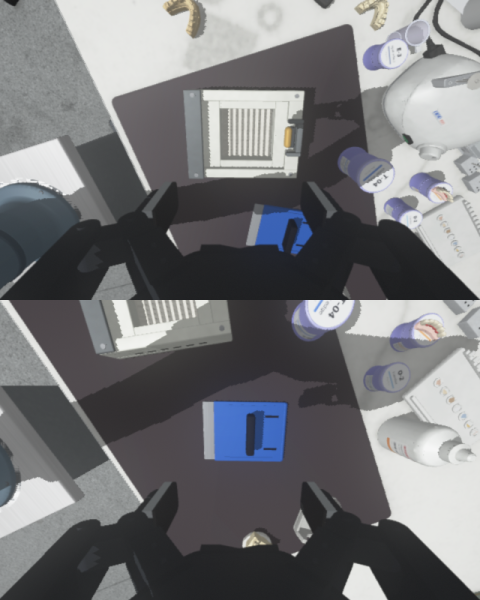

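```bash
cat > m.py <<'E'
from h import *
def rect(P,ref):
    # robust rectangle: min-area angle, then 0.7% percentiles in that frame
    (c,s,a)=cv2.minAreaRect((P*1000).astype(np.float32)); a=(a+45)%90-45
    best=None
    for t in np.arange(a-4,a+4,.1):
        Q=P@R.from_euler('z',t,degrees=True).as_matrix()[:2,:2]; lo,hi=np.percentile(Q,[.7,99.3],axis=0)
        A=np.prod(hi-lo)
        if best is None or A<best[0]: best=(A,t,lo,hi)
    A,t,lo,hi=best
    return t,(hi-lo)*1000,R.from_euler('z',t,degrees=True).as_matrix()[:2,:2]@((lo+hi)/2)
def big(m):
    n,l,s,_=cv2.connectedComponentsWithStats(m.astype(np.uint8)); return l==1+np.argmax(s[1:,4])
if __name__=="__main__":
    D=np.load("wbox.npz"); W=D["W"]; im=D["im"]
    x,y,z=W[...,0],W[...,1],W[...,2]
    near=(abs(x-.5)<.14)&(abs(y-.07)<.13)
    for a,b in [(.054,.063),(.063,.075),(.054,.075)]:
        m=big(near&(z>a)&(z<b)); print("box",a,b,m.sum(),np.median(z[m]),rect(W[m][:,:2],0))
    m=near&(z>.045)&(z<.054); print("floor z",np.median(z[m]),m.sum())
    br=near&(im[...,0]>150)&(im[...,2]<110)&(im[...,0].astype(int)-im[...,2]>60); print("brass",br.sum(),np.median(W[br],0))
    D=np.load("wcov.npz"); W=D["W"]; im=D["im"].astype(int); x,y,z=W[...,0],W[...,1],W[...,2]
    near=(abs(x-.525)<.12)&(abs(y+.174)<.12)
    bl=big(near&(im[...,2]-im[...,0]>50)&(z<.015)); m=near&(z>.0055)&(z<.013)
    print("plate blue",bl.sum(),np.median(z[bl]),rect(W[bl][:,:2],0))
    allm=big(near&((bl)|((z>.002)&(im.min(-1)>90)))); print("all",allm.sum(),rect(W[allm][:,:2],0))
    lip=allm&~bl&(im[...,2]-im[...,0]<40)&(z<.008); print("lip",lip.sum(),np.median(W[lip],0))
    h=big(near&(z>.03)&(z<.045)); print("handle",h.sum(),np.median(z[h]),rect(W[h][:,:2],0))
    t=near&(z<.002)&(z>-.01); print("table z",np.median(z[t]))
E
python3 m.py
```

```text
box 0.054 0.063 2471 0.05901571878048584 (np.float64(-19.81621704101559), array([162.06588493,  42.71185554]), array([0.53253362, 0.11663471]))
box 0.063 0.075 2556 0.06508447519545354 (np.float64(-17.53951873779291), array([ 26.23754316, 146.68251281]), array([0.42613397, 0.09302092]))
box 0.054 0.075 7982 0.06006315210814672 (np.float64(-17.533149719238224), array([187.86578136, 148.17362105]), array([0.50352319, 0.06852917]))
floor z 0.0490756495560134 5201
brass 109 [0.57399969 0.04794958 0.06501536]
plate blue 6818 0.0071441530665255215 (np.float64(-26.000430297851494), array([128.05710696, 108.67408727]), array([ 0.53293227, -0.18116255]))
all 7838 (np.float64(-26.4004302978515), array([147.74354302, 108.58511321]), array([ 0.52406729, -0.17644458]))
lip 1012 [ 0.46742057 -0.14337248  0.0032336 ]
handle 597 0.03689129820989029 (np.float64(-26.643800354003865), array([13.70832619, 68.68369302]), array([ 0.53299892, -0.18041671]))
table z -0.000852189292218114
```

Run:
```python
from h import *
q=qdown(-26.4)
ctrl.move_gripper(.05,60)
ctrl.move_ptp([.533,-.181,.10],q)
ctrl.movel([.533,-.181,.026],q,speed=.08)
print(ctrl.read_ft_force())
ctrl.move_gripper(0,60)
print(ctrl.read_finger_gap(),ctrl.read_grasp_force(),ctrl.read_eef_pos(),ctrl.read_ft_force())
ctrl.movel([.533,-.181,.15],q,speed=.15)
ctrl.pause(.1)
print(ctrl.read_eef_pos(),ctrl.read_ft_force(),ctrl.read_ft_torque(),ctrl.read_finger_gap())
im,d,W=cloud("wrist"); save(im,"held.png"); np.savez("held.npz",im=im,W=W)
print(ctrl.read_time_s())
```

```text
[ 0.01619638 -0.51578969  0.68416749]
0.01256495259746549 61.54091477394104 [ 0.53355043 -0.18117416  0.02663884] [ 0.28638718 -0.39794437  3.82702479]
[ 0.53192595 -0.18051162  0.14862766] [-0.21965302  1.24421796 -2.29318934] [ 0.02304659  0.04877111 -0.01574646] 0.01322420212067469
8.275
```

View pics/held.png

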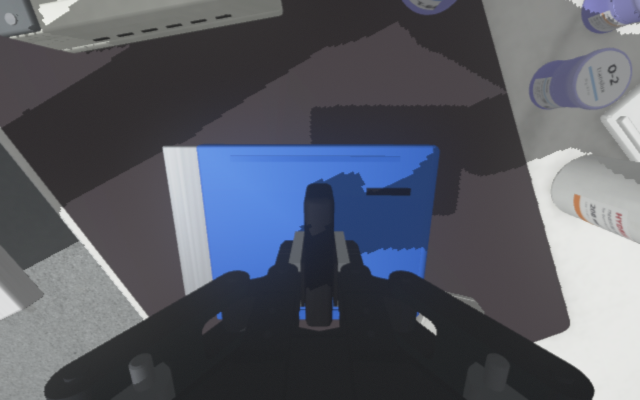

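Run:
```python
from h import *
p=ctrl.read_eef_pos(); Rt=R.from_quat(ctrl.read_tcp_rot()); print(p)
print("yaw of tool y",np.degrees(np.arctan2(*Rt.as_matrix()[:2,1][::-1])), Rt.as_matrix()[2].round(4))
D=np.load("held.npz"); im=D["im"].astype(int); L=Rt.inv().apply((D["W"]-p).reshape(-1,3)).reshape(400,640,3)
v,u=np.mgrid[:400,:640]
bl=(im[...,2]-im[...,0]>45)&(u>190)&(u<445)&(v>140)&(v<270)
P=L[bl]; print("plate z fit",np.linalg.lstsq(np.c_[P[:,:2],np.ones(len(P))],P[:,2],rcond=None)[0].round(4))
for r0 in range(155,270,20):
    c=np.where(bl[r0])[0]; 
    lip=[x for x in range(150,c.min()) if im[r0,x].min()>100]
    print(r0,"blue L",L[r0,c.min()+1].round(4),"R",L[r0,c.max()-1].round(4),"lip L",L[r0,lip[0]+1].round(4) if lip else None)
for c0 in range(210,430,40):
    r=np.where(bl[:,c0])[0]; print(c0,"top",L[r.min()+1,c0].round(4))
h=(u>300)&(u<335)&(v>182)&(v<230)&(L[...,2]<.0)
print("handle",np.median(L[h],0), np.percentile(L[h],[2,98],axis=0).round(4),h.sum())
```

```text
[ 0.53207553 -0.18065179  0.14873192]
yaw of tool y -26.395624764710135 [-9.0e-04 -2.4e-03 -1.0e+00]
 ** On entry to DLASCL parameter number  4 had an illegal value
 ** On entry to DLASCL parameter number  4 had an illegal valueTraceback (most recent call last):
  File "<stdin>", line 7, in <module>
    x, resids, rank, s = _umath_linalg.lstsq(a, b, rcond,
                         ~~~~~~~~~~~~~~~~~~~^^^^^^^^^^^^^
                                             signature=signature)
                                             ^^^^^^^^^^^^^^^^^^^^
    raise LinAlgError("SVD did not converge in Linear Least Squares")
numpy.linalg.LinAlgError: SVD did not converge in Linear Least Squares
```

Run:
```python
from h import *
p=ctrl.read_eef_pos(); Rt=R.from_quat(ctrl.read_tcp_rot()); print(p, ctrl.read_time_s())
D=np.load("held.npz"); im=D["im"].astype(int); L=Rt.inv().apply((D["W"]-p).reshape(-1,3)).reshape(400,640,3)
v,u=np.mgrid[:400,:640]
bl=(im[...,2]-im[...,0]>45)&(u>190)&(u<445)&(v>140)&(v<270)&np.isfinite(L[...,0])
P=L[bl]; print("plate z fit",len(P),np.linalg.lstsq(np.c_[P[:,:2],np.ones(len(P))],P[:,2],rcond=None)[0].round(4))
for r0 in range(155,270,20):
    c=np.where(bl[r0])[0]; 
    lip=[x for x in range(150,c.min()) if im[r0,x].min()>100]
    print(r0,"blue L",L[r0,c.min()+1].round(4),"R",L[r0,c.max()-1].round(4),"lip L",L[r0,lip[0]+1].round(4) if lip else None)
for c0 in range(210,430,40):
    r=np.where(bl[:,c0])[0]; print(c0,"top",L[r.min()+1,c0].round(4))
h=(u>300)&(u<335)&(v>182)&(v<230)&(L[...,2]<.0)
print("handle",np.median(L[h],0), np.percentile(L[h],[2,98],axis=0).round(4),h.sum())
```

```text
[ 0.53207553 -0.18065179  0.14873192] 8.275
plate z fit 24259 [-0.0009  0.0053  0.0196]
155 blue L [ 0.0496 -0.0638  0.0198] R [0.0493 0.0634 0.021 ] lip L [ 0.0491 -0.0838  0.0233]
175 blue L [ 0.0391 -0.0629  0.0184] R [0.0383 0.0638 0.0214] lip L [ 0.038  -0.084   0.0235]
195 blue L [ 0.0275 -0.0638  0.0199] R [0.0275 0.0625 0.0194] lip L [ 0.026  -0.0849  0.0249]
215 blue L [ 0.0157 -0.0641  0.0199] R [0.0153 0.0632 0.0205] lip L [ 0.0141 -0.0847  0.0243]
235 blue L [ 0.0036 -0.0636  0.0194] R [0.0035 0.0625 0.0195] lip L [ 0.0017 -0.0838  0.0237]
255 blue L [-0.0091 -0.0638  0.0193] R [-0.0098  0.063   0.0204] lip L [-0.0117 -0.0842  0.0242]
210 top [ 0.0547 -0.0573  0.021 ]
250 top [ 0.0546 -0.0363  0.0215]
290 top [ 0.0547 -0.015   0.0207]
330 top [0.0546 0.0062 0.0211]
370 top [0.0547 0.0271 0.0199]
410 top [0.0541 0.0485 0.021 ]
handle [ 0.02870095 -0.00014253 -0.00984224] [[ 0.0201 -0.0065 -0.0114]
 [ 0.035   0.0067 -0.0014]] 1104
```

```bash
cat >> h.py <<'E'
BOX=np.array([.5035,.0685,0]); BY=-17.5; Rb=R.from_euler('z',BY,degrees=True)
def tcp(px,pz,tilt,g=(85,0,26.6)):  # lip lower end corner at box (px,pz) mm, tilt deg
    v=R.from_euler('y',-tilt,degrees=True).apply(g)
    return BOX+Rb.apply((np.array([px,0,pz])+v)/1000), qdown(BY,tilt)
def state(tilt,g=(85,0,26.6)): # measured lip corner in box frame (mm), tilt, force in box frame
    p=np.array(ctrl.read_eef_pos()); Q=Rb.inv()*R.from_quat(ctrl.read_tcp_rot())
    m=Q.as_matrix(); t=np.degrees(np.arctan2(m[2,1],m[0,1]))
    l=Rb.inv().apply(p-BOX)*1000-R.from_euler('y',-t,degrees=True).apply(g)
    return l.round(1),round(t,2),Rb.inv().apply(ctrl.read_ft_force()).round(1)
E
python3 - <<'E'
from h import *
c,s=np.cos(np.radians(18)),np.sin(np.radians(18))
F=(-78.5,50.8)
st=lambda k:(F[0]+k*c,F[1]+k*s)
print([ctrl.inverse_kinematics(*tcp(*a)) is not None for a in [(*F,18),(F[0]+60,110,18),(-79,50.2,0)]])
a=st(40)
ctrl.move_ptp(*tcp(a[0],a[1]+50,18)); ctrl.pause(.2); print(state(18))
P,q=tcp(a[0],a[1]+10,18); ctrl.movel(P,q,speed=.1); ctrl.pause(.3); e=P-np.array(ctrl.read_eef_pos()); print(state(18),e*1000,ctrl.read_time_s())
im,d,W=cloud("scene"); save(cv2.resize(im[130:270,190:390],(800,560),interpolation=cv2.INTER_CUBIC),"pre.png")
E
```

```text
[True, True, True]
(array([-39. ,  -2.2, 113.3]), np.float64(18.03), array([-0. ,  0.2, -1.4]))
(array([-40. ,   0.4,  73.7]), np.float64(18.05), array([-0.2, -0.1, -2.5])) [-0.49844646 -0.2598395  -0.64315355] 10.275
```

View pics/pre.png

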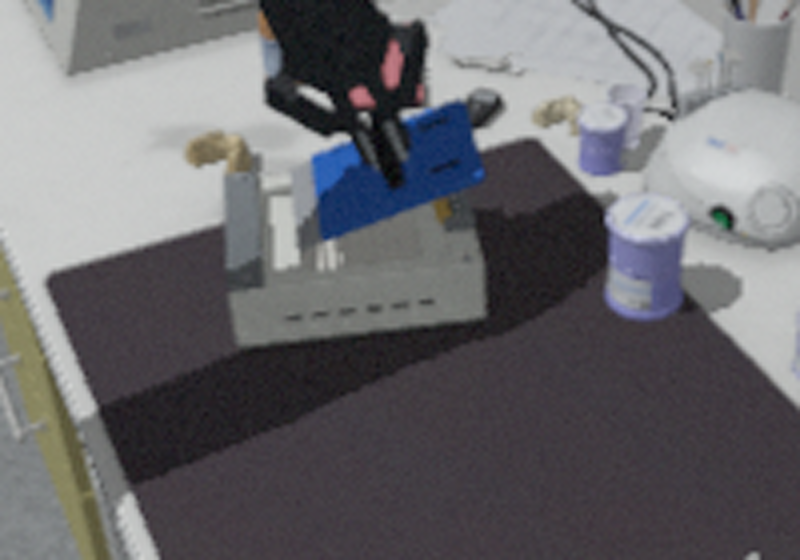

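Run:
```python
from h import *
c,s=np.cos(np.radians(18)),np.sin(np.radians(18))
F=(-78.5,50.8)
for k,v in [(40,.06),(16,.06),(8,.03),(4,.02),(2,.015),(0,.015),(-1,.01)]:
    P,q=tcp(F[0]+k*c,F[1]+k*s,18); ctrl.movel(P,q,speed=v); S=state(18); print(k,S)
    if np.linalg.norm(S[2]+[0,0,2])>7: print("contact"); break
ctrl.pause(.2); print(state(18),ctrl.read_finger_gap(),ctrl.read_time_s())
```

```text
40 (array([-41.2,  -0.5,  62.4]), np.float64(17.93), array([-0.1, -0.3, -1.7]))
16 (array([-63.6,   0.3,  55.7]), np.float64(18.01), array([ 0.3,  0.6, -1.9]))
8 (array([-71.1,  -0. ,  53.2]), np.float64(17.99), array([-0.1, -0.3, -2. ]))
4 (array([-74.9,  -0. ,  51.9]), np.float64(17.99), array([-0.6,  1. , -1.9]))
2 (array([-76.7,   0. ,  51.4]), np.float64(17.99), array([ 0.9,  0.1, -1.2]))
0 (array([-78.4,   0.1,  50.9]), np.float64(18.02), array([-0. ,  0.7, -2.2]))
-1 (array([-78.4,   0.2,  50.9]), np.float64(18.1), array([ 2.6, -0.7, -1. ]))
(array([-78.5,   0.3,  50.9]), np.float64(18.1), array([ 3.1, -0.5, -0.9])) 0.012914223178524534 12.975
```

Run:
```python
from h import *
for t in [16,14,12,10,8,7,6.2,5.6,5.2,4.8,4.4]:
    P,q=tcp(-79.4+4*np.sin(np.radians(t)),50.4,t); ctrl.movel(P,q,speed=.012); S=state(t); print(t,S)
    if np.linalg.norm(S[2]+[0,0,2])>8 : print("contact"); break
ctrl.pause(.2); print(state(t),ctrl.read_ft_torque(),ctrl.read_finger_gap(),ctrl.read_time_s())
im,d,W=cloud("scene"); save(cv2.resize(im[140:250,220:350],(800,640*800//800*110*8//(130*8)*1),interpolation=cv2.INTER_CUBIC)[:600],"swing.png")
```

```text
16 (array([-78.5,   0. ,  50.2]), np.float64(15.98), array([ 1.8, -0.3, -1.1]))
14 (array([-78.7,  -0.1,  50.2]), np.float64(13.99), array([ 2.4,  0. , -0.9]))
12 (array([-78.8,  -0.1,  50.3]), np.float64(11.99), array([ 1.1,  0.4, -1. ]))
10 (array([-78.9,  -0.1,  50.2]), np.float64(9.98), array([ 1. , -0.4, -1. ]))
8 (array([-79. ,  -0.1,  50.2]), np.float64(7.96), array([ 0.1, -0.1, -1.6]))
7 (array([-79.1,  -0.1,  50.3]), np.float64(6.96), array([ 0.2,  1. , -0.9]))
6.2 (array([-79.1,  -0.1,  50.3]), np.float64(6.16), array([ 0.8, -0.1, -1.4]))
5.6 (array([-79.1,  -0.1,  50.3]), np.float64(5.57), array([ 0.7,  0.6, -1.5]))
5.2 (array([-79.2,  -0. ,  50.3]), np.float64(5.17), array([ 0.8, -0.6, -1.4]))
4.8 (array([-79.3,   0.1,  50.4]), np.float64(4.76), array([-0.1, -0.9, -0.5]))
4.4 (array([-79.5,   0.1,  50.7]), np.float64(4.33), array([-3.5,  0. ,  5.3]))
contact
(array([-79.5,   0. ,  50.7]), np.float64(4.34), array([-3.8, -0.6,  4.8])) [-0.06838492  0.46769289 -0.01568936] 0.013238657096263965 16.7833
```

View pics/swing.png

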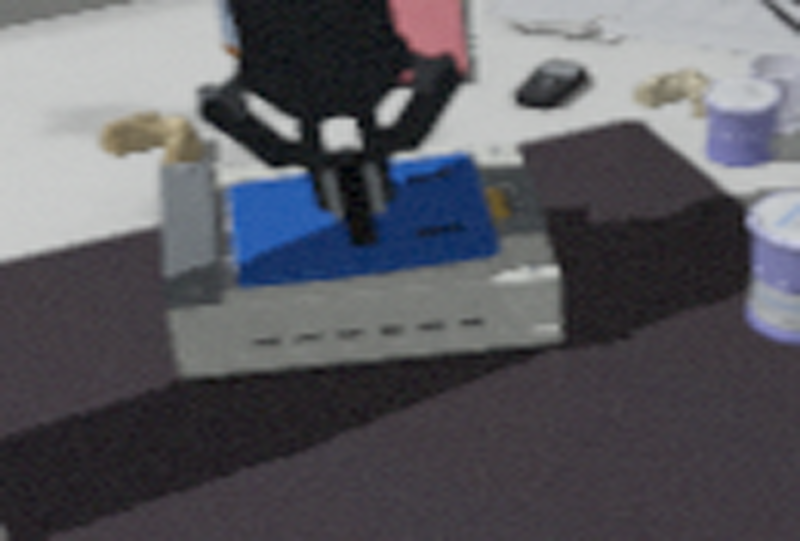

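Run:
```python
from h import *
ctrl.move_gripper(.032); print(state(0)[2])
p=np.array(ctrl.read_eef_pos()); q=ctrl.read_tcp_rot(); ctrl.movel(p-R.from_quat(q).as_matrix()[:,2]*.06,q,speed=.1)
ctrl.move_gripper(0,60)
q=qdown(BY); B=lambda x,z: BOX+Rb.apply([x/1000,0,z/1000])
ctrl.movel(B(46,100),q,speed=.1); ctrl.movel(B(46,85),q,speed=.06)
print(state(0)[2],ctrl.read_time_s())
for z in np.arange(83,66,-1.5):
    ctrl.movel(B(46,z),q,speed=.015); f=Rb.inv().apply(ctrl.read_ft_force()).round(1); a=Rb.inv().apply(np.array(ctrl.read_eef_pos())-BOX)*1000
    print(z,a.round(1),f)
    if f[2]>35: break
print(ctrl.read_time_s())
```

```text
[0.1 0.1 0.8]
[ 1.   0.1 -0.4] 19.5
83.0 [46.3  0.2 83.3] [ 0.2 -0.7  2.2]
81.5 [46.4  0.2 82.4] [-1.4 -0.8  6.2]
80.0 [46.6  0.2 80.9] [-1.9 -1.5  5.7]
78.5 [46.7  0.2 78.9] [ 0.1 -0.   2.8]
77.0 [45.3 -0.3 76.3] [ 0.1 -0.2 -0.4]
75.5 [45.6 -0.1 75.1] [-0.6 -0.9 -0.2]
74.0 [45.9 -0.  73.9] [ 0.1  0.5 -0.1]
72.5 [45.9 -0.  72.4] [-0.1  0.3 -0.4]
71.0 [46.2  0.  72.2] [-3.4 -1.   8.9]
69.5 [46.2  0.  72.1] [-4.8 -2.4 18.3]
68.0 [46.3  0.  72. ] [-9.5 -3.2 28.1]
66.5 [46.3  0.1 72. ] [-13.5  -4.4  37.1]
22.5333
```

Run:
```python
from h import *
from m import rect,big
q=qdown(BY); B=lambda x,y,z: BOX+Rb.apply([x/1000,y/1000,z/1000])
ctrl.movel(B(46,0,130),q,speed=.12); ctrl.movel([.5,.02,.27],q,speed=.2); ctrl.pause(.3)
im,d,W=cloud("wrist"); save(im[60:360,120:520],"fin.png")
L=Rb.inv().apply((W-BOX).reshape(-1,3)).reshape(W.shape)*1000; I=im.astype(int)
bl=big((I[...,2]-I[...,0]>45)&np.isfinite(L[...,0])&(abs(L[...,0])<90)&(abs(L[...,1])<80)&(L[...,2]<66)); P=L[bl]
print(len(P),np.percentile(P,[1,50,99],axis=0).round(1)); print(np.linalg.lstsq(np.c_[P[:,:2],np.ones(len(P))],P[:,2],rcond=None)[0].round(4))
print(rect(P[:,:2]/1000,0),ctrl.read_ft_force(),ctrl.read_time_s())
```

```text
9144 [[-58.5 -54.1  55.3]
 [  1.9   4.2  57.1]
 [ 67.9  54.1  59.1]]
[-3.00000e-04 -0.00000e+00  5.71427e+01]
(np.float64(-0.810298156738293), array([127.03973915, 108.0394967 ]), array([ 4.68181805e-03, -4.99348360e-05])) [-0.51628855 -0.48287611  0.61034048] 24.4667
```

View pics/fin.png

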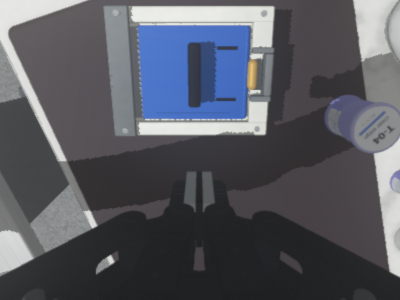

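The picture shows the cover flat in its pocket (140-248, 25-120), with its lip under the ledge and the roller (252, 74) over its edge. The plate's top measures about 58 mm with no slope, and the gripper is clear.

```bash
python3 -c "
from bench import ctrl
print(ctrl.sign_off())"
```

```text
the job is handed in; nothing more can be done
None
```

The cover is hooked under the ledge, snapped under the roller catch and lying flat in its pocket, the gripper is clear and touching nothing, the jar and casts were left alone, and the job was handed in at about 24.5 s.

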